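Open the double-latched specimen carrier

ROBOT

A 7-joint arm with a two-finger parallel gripper is mounted at the origin on a cart in front of the work surface, level with it; the furniture and walls round the work are solid. World frame = base frame: x ahead of the robot, y to its left, z up, the work surface at z = 0. Lengths are in m, angles in degrees, forces in N, time in s.
With the tool pointing down it reaches from about 0.35 to 0.775 m from the base axis. Payload 3.1 kg.
Tool frame: the origin (TCP) lies on the centre line of the jaws, within the pads' length; the fingertips stand 17 mm ahead of it and the grasp point (between the pads) lies 2 mm behind it (robot.tip_reach is the distance from the TCP to the fingertips, in m); z points along the fingers, y is the line along which they close (so a half turn about z gives the same grasp; the last joint's range is limited). The gripper opens to 85 mm and grips with 20 to 120 N. Pads are 22 mm wide; open, the fingers measure 114 mm over their backs; the gripper's body (76 mm by 85 mm) begins 54 mm behind the grasp point. The pads swing forward as they close: fully open they stand 13 mm farther back than shut.
Start: joints at [-65.472, 17.813, 0.802, 86.603, -0.252, 75.585, -1.558], TCP at [0.249, 0.49, 0.248] pointing down, gripper open.
Joint ranges: [-154.91, 154.91], [-16.99, 109.72], [-72.82, 74.43], [7.12, 147.25], [-82.49, 262.49], [11.32, 116.49], [-174.64, 174.64]. Speed limits (degrees/s): [159.86, 159.86, 180, 180, 180, 180, 180].

INTERFACE

Orientations are given as [roll, pitch, yaw] about the fixed x, y, z axes, in that order (R = Rz(yaw) Ry(pitch) Rx(roll)).
In Python, from station import robot, fingers, vision, workorder, recognise gives the robot as it stands. Calls block until the motion is done:
- robot.move_to(position, orientation): joint-space move of the TCP to a pose.
- robot.line_to(position, orientation=None, velocity=0.15, f_stop=None): straight line of the TCP; orientation=None keeps the orientation; velocity is the mean speed in m/s. With f_stop (N) it stops when the force on the tool has changed by that much, and returns True; else False.
- robot.move_j(angles): joint-space move.
- fingers.gripper_to(opening, force=None): opening from 0.0 (shut) to 1.0 (fully open); force is the grip in N (None keeps the last); returns when the fingers have stopped.
- robot.pause(seconds).
- robot.inverse_kinematics(position, orientation): joint angles nearest the present ones, or None.
- vision.grab_frame(name): name is "side" or "top"; returns the picture (384x512x3 uint8, red, green, blue); there is no depth.
- vision.calibration(name): a dict with "mtx" (3x3 intrinsics, pixels), "extrinsics" (4x4, takes a point from world to camera coordinates). Camera axes: x right, y up, looking along -z (the intrinsics and any distortion apply to the point x, -y, -z); pixel columns grow to the right and rows downward; lengths in m; the calibration is good to about 2 mm. A picture is of the moment at which its call begins. calibration takes no time and is no camera call.
A pose or a line that the arm cannot do raises robot.PlanningError and nothing moves.
- workorder.close_job(): hands the job in; it is judged then, once.
Trained networks look in the newest picture that a camera, given by its name, has taken for a name from the list of things; names that differ only in an ending like _2 or _b are one class to them, and where a whole thing is asked for, a point or a joint stands for the part that bears it (a point fixed in the world has none). Each returns a list of dicts, best first, with "p" (0 to 1); they miss things now and then, are a little off and sometimes report something else, mostly with a low value. They report only what shows in the picture. A call takes as long as a camera call.
- recognise(label, camera): "rect" ([centre column, centre row, width, height] in pixels, round what is visible of it).
Readings, each from a call of its own:
- robot.current_time_s(): time.
- robot.current_joint_positions(): joint angles.
- robot.current_dq(): joint speeds.
- robot.current_joint_torque(): joint torques, N m.
- robot.current_tool_pos(): TCP position.
- robot.current_eef_rot(): TCP orientation.
- robot.current_contact_force(): force on the tool from outside, world axes, zero at the start.
- robot.current_torque(): the same for the moment, N m.
- robot.current_finger_gap(): opening from 0.0 (shut) to 1.0 (fully open).
- robot.current_gripper_force(): force on a finger pad.
Only numpy, scipy, OpenCV 4.12 (cv2) and the standard library are available. Lean on these libraries where they do the work, as an engineer would, in place of code of your own. Each camera call takes 0.05 s, during which the arm holds its last target. There are 200 camera calls.

TASK

Open the blue specimen carrier: slide its lid bolt back, raise the lid by the black pull bar until the hidden safety catch is about to stop it, and let go of it there, part open. Then gently push the red safety catch that has come clear under the lid's front edge fully aside to the carrier's left. Finally take the lid again elsewhere than at the pull bar, for example under its front edge, and swing it up until it stands upright; leave the brown bottle, timer, beaker and tip box where they are.

Things in the scene. Friction and masses are not known exactly. Their poses are not given: they have to be found in the camera images.
- carrier: blue specimen carrier fixed to the worktop, base 150 (x) x 200 (y) x 85 mm high, walls 5 mm; origin at the centre of its underside; its -x is the front (turned toward the robot), +y its left as the robot sees it, z up. It holds an orange tube rack. A dark steel keeper stands at its left side (y = 108 to 124 mm, x = -64 to -26 mm, up to 119 mm high).
- lid_hinge (a point): point on the lid's hinge axis, which runs along the carrier's y at x = +87 mm, z = 30 mm (low, behind the back wall)
- lid (a joint): hinge of the white lid (rad): 0 shut, grows as the front edge rises, 1.57 upright, stop at 1.75. The hinge is stiff: the lid (0.3 kg) stays where it is left; it takes about 4 to 6 N at the front edge to move it. The bolt holds it shut (0.02 play). With the bolt back it rises freely to about 0.38 (front edge some 65 mm up), where the safety catch stops it; between 0.20 and 0.42 it counts as part open.
- lid_edge (a point): middle of the bottom edge of the lid's front skirt (skirt 4 mm thick, 32 mm high, 212 mm wide); shut, it is at carrier x = -96, y = 0, z = 57 mm and covers the catch; at 0.3 rad it is at about x = -80, z = 110 mm, so that the catch is open to a finger from in front and below; upright, it is at about x = +114, z = 213 mm. The lid's top is at z = 94 mm when shut.
- pull_mid (a point): middle of the black pull bar on the lid: round bar 12 mm thick along the carrier's y, 60 mm long between two posts, its axis 30 mm above the lid's top; shut, it is at carrier x = -60, y = -50, z = 123.5 mm. Free space on both sides across the bar (along x). For the first small lift only.
- bolt_knob (a point): point on the axis of the round black knob of the lid bolt, 14 mm diameter, 27 mm high (z = 107 to 134 mm with the lid shut); the point is 10 mm below its top. Shut, it is at carrier x = -45, y = +68, z = 124 mm. The steel bolt lies on the lid and goes under the keeper.
- bolt (a joint): lid bolt (m): 0 shot under the keeper, grows as the knob slides toward the middle of the lid (the carrier's -y), stop at 0.030; the lid is free from about 0.016; counts as back beyond 0.022. Friction about 1.5 N, stays where it is left.
- catch_tab (a point): centre of the red tab of the safety catch, which stands 16 mm out of the front wall; tab 16 (x) x 14 (y) x 22 mm (z); at carrier x = -83, y = 0, z = 71 mm before it is pushed. Hidden behind the lid's front skirt while the lid is shut.
- catch (a joint): safety catch (m): 0 holding, grows as the tab is pushed to the carrier's +y, stop at 0.022; frees the lid from about 0.011; counts as pushed aside beyond 0.015. Friction about 3.5 N, no spring, stays where it is left. It must not be pushed with more than 20 N.
- pull: the pull bar, a fixed part of the lid; origin on the hinge axis
- red_tab: the red tab, a fixed part of the catch; its origin is that of the carrier while the joint is 0
- amber_bottle: brown bottle with black cap, diameter 44, height 95 mm, stands to the right of the carrier; origin at the centre of its underside; leave alone
- timer: white bench timer with green buttons 62 x 62 x 20 mm, lies to the right of the carrier, toward the back; origin under its centre; leave alone
- beaker: clear beaker, diameter 71, height 88 mm, on the left part of the worktop; origin at the centre of its underside; leave alone
- tip_box: green pipette tip box with clear lid, 98 x 129 x 85 mm, on the left part of the worktop; origin under its centre; leave alone

How it is judged (in metres and radians):
On the way, in this order (a step that is already met when the one before it is completed fails the run):
1. the lid bolt is slid back (value of joint bolt above 0.022 m), for 0.2 s.
2. the lid has been raised part way and let go, the catch still holding (value of joint lid between 0.2 and 0.42 rad and contact force between the fingers and carrier below 0.3 N and value of joint catch below 0.008 m), for 0.2 s.
3. the safety catch is pushed aside under the part-open lid (value of joint catch above 0.015 m and value of joint lid below 0.6 rad), for 0.2 s.
4. the lid is swung upright (value of joint lid above 1.3 rad), for 0.2 s.
At the end, for the whole second after the job is handed in: the lid stands upright at rest (opened beyond 1.3 rad), the bolt is drawn back by more than 22 mm and the safety catch is pushed aside by more than 15 mm (value of joint lid above 1.3 rad and value of joint bolt above 0.022 m and value of joint catch above 0.015 m and velocity of joint lid between -0.05 and 0.05 rad/s); the robot touches nothing.
It fails at once if the safety catch is pushed with more than 20 N (contact force between any of the fingers, the arm and red_tab above 20 N).
It fails at once if the lid is swung beyond 0.6 rad with the pull bar in the fingers (value of joint lid above 0.6 rad and contact force between the fingers and pull above 0.5 N).
It fails at once if the bottle, timer, beaker or tip box is moved by more than 25 mm (distance of any of amber_bottle, timer, beaker, tip_box from where it was at the start of the episode above 0.025 m).
It also fails if it takes over 54 s, if anything falls off the work surface, if the arm or the gripper's body presses on something with over 40 N, if the wrist force passes 120 N, or if a joint passes its speed limit or range.

## Working session

There is one attempt and no reset: what is moved stays moved. The work goes in short steps, each a Python script; the robot and the scene stay as the last script left them, time stands still between calls to the robot, and variables do not carry over. Pictures are saved under pics/ and viewed, at most 10 in all, crops included, and the job is handed in when it is done.

```bash
ls; mkdir -p pics; python3 - <<'E'
from station import robot,fingers,vision,workorder,recognise
import cv2,numpy as np
for c in ("top","side"):
    im=vision.grab_frame(c); cv2.imwrite(f"pics/{c}0.png",im[:,:,::-1])
    k=vision.calibration(c); print(c,k["mtx"].round(1).tolist(),k["extrinsics"].round(3).tolist(),[q for q in k])
    for n in ("carrier","bolt_knob","pull","pull_mid","amber_bottle","timer","beaker","tip_box"):
        r=recognise(n,c); print(n,[(np.round(d["rect"],1).tolist(),round(d["p"],2)) for d in r[:2]])
print(robot.current_time_s(),robot.current_eef_rot())
E
```

```text
pics
top [[409.3, 0.0, 260.1], [0.0, 409.3, 189.7], [0.0, 0.0, 1.0]] [[-0.003, -1.0, -0.01, -0.155], [0.99, -0.004, 0.143, -0.479], [-0.143, -0.01, 0.99, -1.367], [0.0, 0.0, 0.0, 1.0]] ['mtx', 'extrinsics']
carrier [([305.9, 175.7, 80.5, 79.8], 0.79)]
bolt_knob []
pull [([305.6, 195.8, 20.5, 16.4], 0.42)]
pull_mid [([305.4, 194.9, 17.3, 18.4], 0.55)]
amber_bottle [([355.1, 199.2, 17.2, 13.0], 0.52)]
timer [([376.9, 186.9, 23.1, 22.1], 0.7), ([307.0, 175.0, 83.4, 81.8], 0.19)]
beaker [([140.7, 201.4, 26.2, 24.5], 0.75), ([153.3, 155.6, 46.0, 37.4], 0.64)]
tip_box [([154.4, 155.9, 46.8, 40.2], 0.93)]
side [[448.3, 0.0, 255.5], [0.0, 448.3, 193.4], [0.0, 0.0, 1.0]] [[0.829, -0.559, -0.018, -0.498], [0.38, 0.54, 0.751, -0.153], [-0.41, -0.63, 0.66, -1.572], [0.0, 0.0, 0.0, 1.0]] ['mtx', 'extrinsics']
carrier [([285.4, 213.5, 66.6, 76.0], 0.92), ([324.7, 279.6, 24.6, 20.1], 0.72)]
bolt_knob [([281.1, 192.9, 9.5, 20.1], 0.51), ([300.0, 261.2, 11.8, 23.0], 0.41)]
pull [([285.9, 217.0, 64.2, 70.2], 0.52), ([268.6, 213.9, 10.2, 20.6], 0.46)]
pull_mid [([267.9, 212.5, 11.9, 19.2], 0.45)]
amber_bottle [([301.2, 260.2, 17.1, 23.6], 0.59), ([287.9, 213.3, 65.1, 56.0], 0.18)]
timer [([323.9, 278.6, 20.9, 20.5], 0.79)]
beaker [([190.9, 153.1, 14.7, 29.1], 0.93), ([286.1, 212.9, 67.8, 58.1], 0.3)]
tip_box [([225.5, 142.8, 40.0, 39.5], 0.95)]
0.9 [1.79998867e+02 1.42333165e-03 1.53089688e+02]
```

```bash
python3 - <<'E'
import cv2
a=cv2.imread("pics/top0.png")[120:240,240:400];b=cv2.imread("pics/side0.png")[150:300,220:380]
cv2.imwrite("pics/c0.png",cv2.hconcat([cv2.resize(a,(400,300),interpolation=2),cv2.resize(b,(400,375),interpolation=2)[:300]]))
cv2.imwrite("pics/c0.png",cv2.hconcat([cv2.resize(a,(400,300),interpolation=2),cv2.resize(b[:120],(400,300),interpolation=2)]))
E
```

```text
(no output)
```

View pics/c0.png

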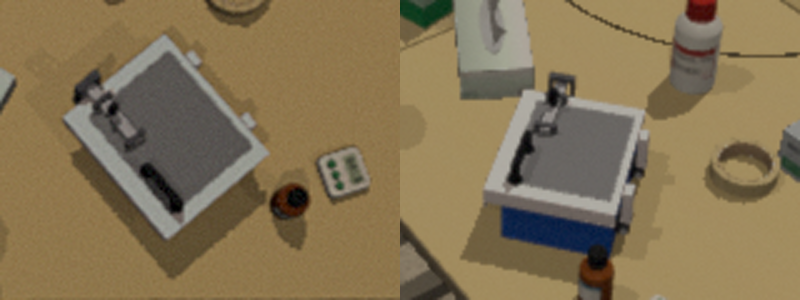

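```bash
cat > h.py <<'E'
from station import robot,fingers,vision,workorder,recognise
import cv2,numpy as np
from scipy.optimize import least_squares
from scipy.spatial.transform import Rotation as Ro
K={c:vision.calibration(c) for c in ("top","side")}
def proj(c,P):
    E=K[c]["extrinsics"];M=K[c]["mtx"];q=np.atleast_2d(P)@E[:3,:3].T+E[:3,3]
    q=q*[1,-1,-1];q=q@M.T;return q[:,:2]/q[:,2:]
def W(p,L):  # carrier -> world
    c,s=np.cos(p[2]),np.sin(p[2]);L=np.atleast_2d(L)
    return np.c_[p[0]+c*L[:,0]-s*L[:,1],p[1]+s*L[:,0]+c*L[:,1],L[:,2]]
E
cat > fit.py <<'E'
from h import *
def pts(b):return np.array([[-.096,.106,.094],[b,.106,.094],[b,-.106,.094],[-.096,-.106,.094],[-.060,-.05,.1235]])
T=np.array([[266.4,167.2],[306.4,135.2],[346.4,181.2],[307.2,214.8],[305.5,195.5]])
S=np.array([[270,187.2],[318,193.2],[254.8,225.5],[267.9,213]])
f=lambda v:np.r_[(proj("top",W(v,pts(v[3])))-T).ravel(),(proj("side",W(v,pts(v[3])[[0,1,3,4]]))-S).ravel()]
r=least_squares(f,[.5,-.2,-.7,.08],loss="soft_l1");print(r.x,np.degrees(r.x[2]),r.fun.reshape(-1,2).round(1).tolist())
np.save("p.npy",r.x)
P=np.r_[pts(r.x[3]),[[-.045,.068,.134],[-.064,.124,.119],[-.026,.124,.119],[-.06,-.02,.1235],[-.06,-.08,.1235]]]
out=[]
for c,(u,v) in (("top",(246,125)),("side",(236,155))):
    im=cv2.imread(f"pics/{c}0.png")[v:v+105,u:u+105];im=cv2.resize(im,(400,400),interpolation=cv2.INTER_CUBIC);k=400/105
    for q in proj(c,W(r.x,P)):cv2.circle(im,tuple(int(x) for x in ((q-[u,v]+.5)*k)),3,(0,255,0),1)
    out.append(im)
cv2.imwrite("pics/c1.png",cv2.hconcat(out))
E
python3 fit.py
```

```text
[ 0.5262213  -0.318494   -0.87753181  0.07762479] -50.27886917417102 [[-0.4, -0.5], [-0.5, -1.3], [1.9, 0.8], [0.9, 1.2], [0.6, -0.9], [-0.1, -1.9], [-0.6, 0.4], [-1.6, 0.2], [0.4, -3.2]]
```

View pics/c1.png

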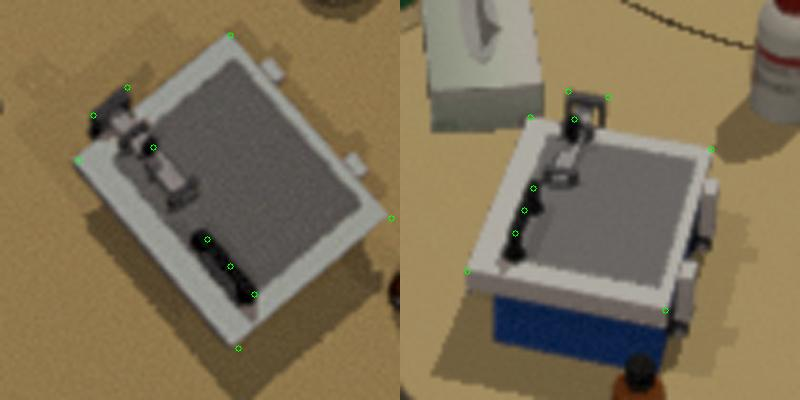

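```bash
sed -i 's/^T=.*/T=np.array([[265.4,166.5],[305.9,134],[346.8,181.7],[307.4,215.8],[304.3,194.6]])/;s/^S=.*/S=np.array([[269.4,185.7],[317.4,193.9],[253.9,225.4]])/;s/\[\[0,1,3,4\]\]/[[0,1,3]]/' fit.py; python3 fit.py
cat >> h.py <<'E'
import os
if os.path.exists("p.npy"): p=np.load("p.npy")
H=np.array([.087,.03]);TR=robot.tip_reach
def arc(L,th):
    d=np.array([L[0]-H[0],L[2]-H[1]]);c,s=np.cos(th),np.sin(th)
    return np.array([H[0]+d[0]*c+d[1]*s,L[1],H[1]-d[0]*s+d[1]*c])
def pose(tip,tilt,yax,off=0.0,sgn=1):
    """tip in carrier frame (m); tilt (deg) of tool z from down toward carrier +x; yax 'x' or 'y'; off: how far the given point lies behind the tip"""
    t=np.radians(tilt);z=np.array([np.sin(t),0,-np.cos(t)]);yc=np.array([0,1.,0]) if yax=='y' else np.array([np.cos(t),0,np.sin(t)])
    yc=yc*sgn;R=np.c_[np.cross(yc,z),yc,z];Rw=Ro.from_euler('z',p[2])*Ro.from_matrix(R)
    tcp=np.asarray(tip)+z*(off-TR);return W(p,tcp)[0].tolist(),Rw.as_euler('xyz',degrees=True).tolist()
# lid edge push: contact point on finger's upper face, ins behind tip, half width .011
def push(th,tilt,ins,y=-.02,sgn=1):
    e=arc([-.096,y,.057],th);t=np.radians(tilt);n=np.array([np.cos(t),0,np.sin(t)]);return pose(e-.0115*n,tilt,'y',ins,sgn)
E
python3 - <<'E'
from h import *
print(TR)
def ck(name,po):
    q=robot.inverse_kinematics(*po);print(name,np.round(po[0],3),None if q is None else np.round(q).tolist())
for s in (1,-1):
    ck("bolt",pose([-.045,.094,.121],0,'x',0,s))
    for th in (0,.3): ck("pull",pose(arc([-.06,-.05,.1235],th),-np.degrees(th),'x',.019,s))
    for t in (35,45,55,65): ck(f"catch{t}",pose([-.087,-.028,.069],t,'y',0,s))
    for th,t in ((.3,65),(.3,55),(.3,45),(.6,50),(.9,40),(1.2,20),(1.5,5),(1.5,-5)): ck(f"push{th},{t}",push(th,t,.02,sgn=s))
E
```

```text
[ 0.52650899 -0.31642414 -0.88076707  0.07799174] -50.46423577628146 [[0.0, 0.0], [-0.4, -0.3], [0.9, 0.2], [-0.1, 0.1], [1.1, -0.1], [0.3, -0.7], [-0.2, -0.5], [-1.0, -0.2]]
0.017
bolt [ 0.57  -0.222  0.138] [-15.0, 39.0, 56.0, 87.0, -33.0, 72.0, -5.0]
pull [ 0.45  -0.302  0.122] [-4.0, 30.0, 51.0, 100.0, -26.0, 63.0, 4.0]
pull [ 0.471 -0.328  0.161] [3.0, 49.0, 63.0, 75.0, -39.0, 97.0, 13.0]
catch35 [ 0.443 -0.26   0.083] [-9.0, 13.0, 27.0, 135.0, 72.0, 14.0, -12.0]
catch45 [ 0.442 -0.258  0.081] [-21.0, 17.0, 36.0, 142.0, 124.0, 21.0, -70.0]
catch55 [ 0.441 -0.256  0.079] [49.0, 33.0, -51.0, 145.0, 121.0, 68.0, -61.0]
catch65 [ 0.44  -0.255  0.076] None
push0.3,65 [ 0.459 -0.266  0.098] [37.0, 37.0, -41.0, 146.0, 127.0, 80.0, -71.0]
push0.3,55 [ 0.458 -0.264  0.099] [-30.0, 24.0, 42.0, 145.0, 137.0, 32.0, -90.0]
push0.3,45 [ 0.456 -0.263  0.1  ] [-28.0, 16.0, 44.0, 139.0, 116.0, 17.0, -61.0]
push0.6,50 [ 0.477 -0.288  0.145] [-33.0, 14.0, 51.0, 137.0, 115.0, 19.0, -57.0]
push0.9,40 [ 0.503 -0.32   0.18 ] [-24.0, 11.0, 50.0, 123.0, 35.0, 17.0, 30.0]
push1.2,20 [ 0.534 -0.357  0.204
[... 619 characters left out ...]
0, 147.0, 130.0, 44.0, 96.0]
catch65 [ 0.44  -0.255  0.076] None
push0.3,65 [ 0.459 -0.266  0.098] [37.0, 37.0, -41.0, 146.0, 127.0, 80.0, 109.0]
push0.3,55 [ 0.458 -0.264  0.099] [-7.0, 19.0, 14.0, 144.0, 127.0, 40.0, 103.0]
push0.3,45 [ 0.456 -0.263  0.1  ] [-5.0, 13.0, 17.0, 139.0, 108.0, 24.0, 128.0]
push0.6,50 [ 0.477 -0.288  0.145] [-3.0, 10.0, 17.0, 136.0, 108.0, 27.0, 132.0]
push0.9,40 [ 0.503 -0.32   0.18 ] [-38.0, 16.0, 67.0, 123.0, 9.0, 14.0, -124.0]
push1.2,20 [ 0.534 -0.357  0.204] [-18.0, 29.0, 65.0, 97.0, -29.0, 51.0, -86.0]
push1.5,5 [ 0.568 -0.398  0.21 ] [0.0, 45.0, 64.0, 71.0, -41.0, 81.0, -81.0]
push1.5,-5 [ 0.568 -0.398  0.212] [8.0, 52.0, 64.0, 58.0, -44.0, 97.0, -83.0]
```

```bash
python3 - <<'E'
from h import *
F=lambda:np.round(robot.current_contact_force(),1)
fingers.gripper_to(0.0)
robot.move_to(*pose([-.045,.096,.18],0,'x'))
print(robot.current_time_s(),np.round(robot.current_joint_positions()),F())
print(robot.line_to(pose([-.045,.096,.121],0,'x')[0],f_stop=5,velocity=.1),robot.current_tool_pos(),F())
print(robot.line_to(pose([-.045,.050,.121],0,'x')[0],f_stop=10,velocity=.03))
d=(W(p,[[0,0,0]])[0]-robot.current_tool_pos());print("carrier y",-(d@W([0,0,p[2]],[[0,1,0]])[0]),F(),robot.current_time_s())
im=vision.grab_frame("side");vision_top=vision.grab_frame("top")
cv2.imwrite("pics/c2.png",cv2.hconcat([cv2.resize(vision_top[125:230,246:351,::-1],(400,400),interpolation=2),cv2.resize(im[155:260,236:341,::-1],(400,400),interpolation=2)]))
E
```

```text
4.425 [-16.  37.  58.  82. -31.  78.  -7.] [ 0.6 -0.7  0. ]
False [ 0.57218462 -0.22092863  0.13843846] [ 0.8 -1.4  0.4]
True
carrier y 0.0587717784541538 [ 1.7  1.3 -0.4] 6.4667
```

View pics/c2.png

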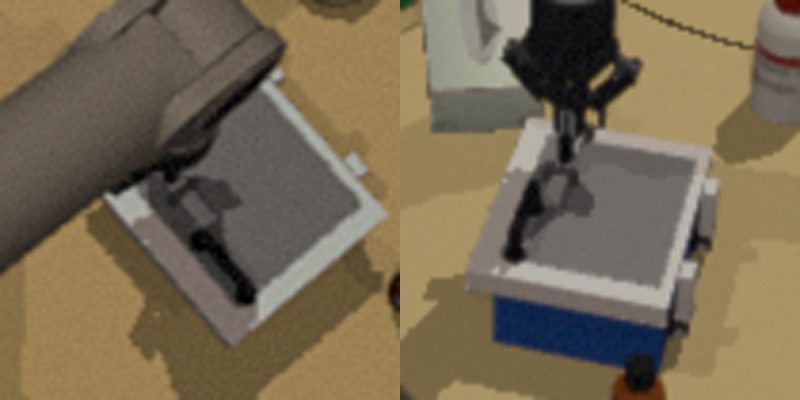

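```bash
python3 - <<'E'
from h import *
F=lambda:np.round(robot.current_contact_force(),1)
cy=lambda:float((robot.current_tool_pos()-np.r_[p[:2],0])@W([0,0,p[2]],[[0,1,0]])[0])
print(robot.line_to(pose([-.045,.050,.121],0,'x')[0],f_stop=14,velocity=.02),cy(),F())
robot.line_to(pose([-.045,.075,.121],0,'x')[0],velocity=.1)
robot.line_to(pose([-.045,.075,.17],0,'x')[0],velocity=.2)
robot.move_j([-30,10,30,90,-0,75,-7]) if 0 else robot.line_to(pose([-.06,-.05,.19],0,'x')[0],velocity=.2)
fingers.gripper_to(0.6)
print(robot.line_to(pose([-.06,-.05,.1235],0,'x',.019)[0],velocity=.1,f_stop=6),F(),robot.current_time_s())
for c in ("side",):
  im=vision.grab_frame(c)
  cv2.imwrite("pics/c3.png",cv2.resize(im[155:260,236:341,::-1],(500,500),interpolation=2))
E
```

```text
False 0.05784240815497845 [ 8.6  6.8 -1.8]
False [-0.2 -0.5  1.7] 10.3167
```

View pics/c3.png

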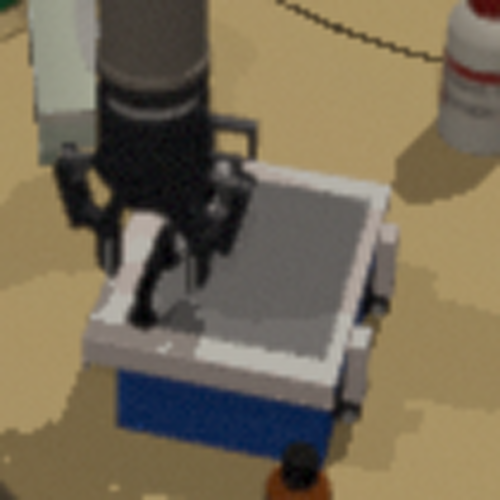

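The knob hit its stop at 57.8 mm (about 11 N), so the bolt is back. The picture shows the fingers on either side of the pull bar, around (170, 270). Next I grip and lift.

```bash
python3 - <<'E'
from h import *
cf=lambda:np.round(Ro.from_euler('z',-p[2]).apply(robot.current_contact_force()),1)
fingers.gripper_to(0.0,force=25)
print("grip",robot.current_finger_gap(),robot.current_gripper_force(),cf())
for th in (.08,.16,.24,.31):
    P=pose(arc([-.06,-.05,.1235],th),-np.degrees(th)*.6,'x',.019)
    robot.line_to(*P,velocity=.06);print(th,cf(),robot.current_finger_gap())
fingers.gripper_to(0.6)
print(cf(),robot.current_time_s())
P=pose(arc([-.06,-.05,.1235],.31)+[0,0,.06],-np.degrees(.31)*.6,'x',.019)
robot.line_to(P[0],velocity=.15)
robot.pause(.2)
im=vision.grab_frame("side");cv2.imwrite("pics/c4.png",cv2.resize(im[135:260,226:351,::-1],(500,500),interpolation=2))
print(robot.current_time_s())
E
```

```text
grip 0.12983998021642382 24.787969887256622 [1.6 0.9 0.1]
0.08 [ 2.2  1.2 -2.1] 0.1255446644408019
0.16 [ 2.2  0.5 -5.9] 0.12654942224655322
0.24 [ 1.6 -0.3 -5.6] 0.12319777581491415
0.31 [ 0.3  1.1 -5.3] 0.12736232861219807
[0.2 0.5 0.6] 12.7667
13.5667
```

View pics/c4.png

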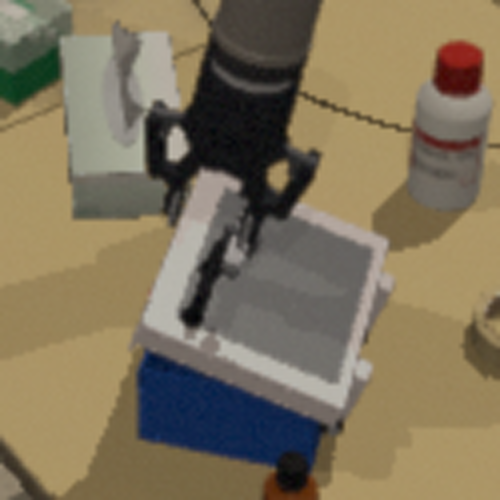

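The lid stands part open at about 0.3 rad, and the fingers are clear of the bar (about (210, 280)). Catch next.

```bash
python3 - <<'E'
from h import *
q0=robot.current_joint_positions();print(np.round(q0))
for s in (1,-1):
  for t in (20,25,30,35):
    for n,L in (("pre",[-.14,-.03,.13]),("in",[-.087,-.03,.069]),("end",[-.087,.008,.069])):
        q=robot.inverse_kinematics(*pose(L,t,'y',0,s));print(s,t,n,None if q is None else np.round(q).tolist())
E
```

```text
[  3.  38.  56.  76. -30.  92.   7.]
1 20 pre [-36.0, 3.0, 57.0, 125.0, 13.0, 36.0, 51.0]
1 20 in [-15.0, 17.0, 45.0, 123.0, -9.0, 27.0, 73.0]
1 20 end [-19.0, 19.0, 45.0, 120.0, -9.0, 28.0, 68.0]
1 25 pre [-45.0, -1.0, 62.0, 129.0, 28.0, 33.0, 36.0]
1 25 in [-21.0, 16.0, 48.0, 127.0, -4.0, 19.0, 66.0]
1 25 end [-25.0, 19.0, 49.0, 125.0, -4.0, 21.0, 62.0]
1 30 pre [-56.0, -6.0, 67.0, 134.0, 47.0, 33.0, 15.0]
1 30 in [-28.0, 17.0, 54.0, 131.0, 3.0, 12.0, 58.0]
1 30 end [-32.0, 20.0, 54.0, 129.0, 2.0, 14.0, 54.0]
1 35 pre [-54.0, -6.0, 62.0, 137.0, 61.0, 32.0, -1.0]
1 35 in [-14.0, 13.0, 33.0, 135.0, 70.0, 12.0, -10.0]
1 35 end [-18.0, 15.0, 33.0, 132.0, 62.0, 14.0, -7.0]
-1 20 pre [-48.0, 4.0, 71.0, 125.0, 10.0, 36.0, -126.0]
-1 20 in [-34.0, 30.0, 73.0, 123.0, -42.0, 34.0, -76.0]
-1 20 end [-37.0, 33.0, 73.0, 121.0, -43.0, 36.0, -80.0]
-1 25 pre [-19.0, -0.0, 35.0, 129.0, 26.0, 33.0, -144.0]
-1 25 in [-38.0, 27.0, 73.0, 128.0, -42.0, 25.0, -77.0]
-1 25 end [-41.0, 31.0, 73.0, 125.0, -43.0, 27.0, -82.0]
-1 30 pre [-49.0, -4.0, 61.0, 133.0, 44.0, 32.0, -163.0]
-1 30 in [-41.0, 26.0, 72.0, 132.0, -46.0, 16.0, -75.0]
-1 30 end [-44.0, 30.0, 73.0, 129.0, -46.0, 19.0, -80.0]
-1 35 pre None
-1 35 in [69.0, 23.0, -62.0, 132.0, 88.0, 40.0, 160.0]
-1 35 end [63.0, 26.0, -62.0, 129.0, 86.0, 45.0, 158.0]
```

```bash
python3 - <<'E'
from h import *
cf=lambda:np.round(Ro.from_euler('z',-p[2]).apply(robot.current_contact_force()),1)
tp=robot.current_tool_pos();robot.line_to([tp[0],tp[1],tp[2]+.06],velocity=.2)
fingers.gripper_to(0.0)
robot.move_to(*pose([-.15,-.03,.22],25,'y'))
print(np.round(robot.current_joint_positions()),robot.current_time_s())
print(robot.line_to(pose([-.125,-.03,.145],25,'y')[0],f_stop=6,velocity=.15),cf())
print(robot.line_to(pose([-.089,-.03,.068],25,'y')[0],f_stop=6,velocity=.08),cf(),robot.current_time_s(),np.round(robot.current_joint_positions()))
im=vision.grab_frame("side");cv2.imwrite("pics/c5.png",cv2.resize(im[135:260,226:351,::-1],(500,500),interpolation=2))
E
```

```text
[-42. -14.  49. 122.  35.  53.  29.] 15.5833
False [0.2 0.4 0.3]
False [-0.1 -1.1 -0.8] 17.475 [-23.  17.  50. 127.  -5.  19.  68.]
```

View pics/c5.png

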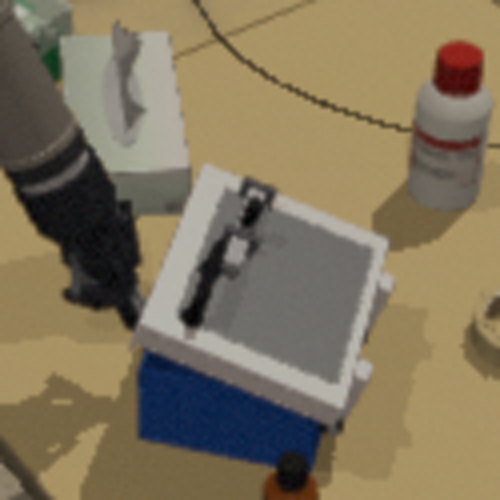

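The fingertip is in front of the carrier at about (132, 318), just below the skirt. I'll push slowly towards +y.

```bash
python3 - <<'E'
from h import *
cf=lambda:np.round(Ro.from_euler('z',-p[2]).apply(robot.current_contact_force()),1)
cy=lambda:float((robot.current_tool_pos()-np.r_[p[:2],0])@W([0,0,p[2]],[[0,1,0]])[0])
for y in (-.025,-.02,-.015,-.01,-.005,0,.004,.007,.010):
    s=robot.line_to(pose([-.089,y,.068],25,'y')[0],f_stop=9,velocity=.02);print(y,s,round(cy(),4),cf())
    if s:break
print(robot.current_time_s())
E
```

```text
-0.025 False -0.0246 [-0.3 -0.3  0.5]
-0.02 False -0.0198 [ 0.  -0.2 -0.4]
-0.015 False -0.0157 [ 0.  -2.6  1. ]
-0.01 False -0.0099 [-0.1 -3.6 -0.2]
-0.005 False -0.0045 [ 0.6 -2.6  0.1]
0 False 0.0004 [ 0.2 -1.6  0.3]
0.004 False 0.0043 [-0.6 -2.3 -0.4]
0.007 False 0.0053 [-1.2 -5.6  1.7]
0.01 False 0.0058 [ -2.4 -10.    3.7]
20.875
```

Contact began near y = −17 mm and the stop came at +5.5 mm, so the catch has travelled its full 22 mm. Next I push the lid up under its front edge.

```bash
python3 - <<'E'
from h import *
cf=lambda:np.round(Ro.from_euler('z',-p[2]).apply(robot.current_contact_force()),1)
robot.line_to(pose([-.089,-.005,.068],25,'y')[0],velocity=.05)
robot.line_to(pose([-.125,-.02,.085],25,'y')[0],velocity=.1)
P=np.array(push(.3,25,.016)[0]);b=W([0,0,p[2]],[[-.03,0,0]])[0]
robot.line_to((P+b).tolist(),velocity=.1);print(cf(),robot.current_time_s())
s=robot.line_to(P.tolist(),velocity=.06,f_stop=20);print(s,cf())
for th in (.4,.5,.6,.7):
    s=robot.line_to(push(th,25,.016+.02*(th-.3))[0],velocity=.07,f_stop=20);print(th,s,cf(),robot.current_time_s())
    if s:break
im=vision.grab_frame("side");cv2.imwrite("pics/c6.png",cv2.resize(im[125:260,216:351,::-1],(500,500),interpolation=2))
print(np.round(robot.current_joint_positions()))
E
```

```text
[-0.9 -0.7  0.2] 22.175
False [0.3 0.9 0.2]
0.4 False [-6.2 -0.7  1. ] 23.225
0.5 False [-6.5 -0.6  1.1] 23.625
0.6 False [-5.2  0.8  1.2] 24.025
0.7 False [-1.2 -0.7  0.5] 24.4333
[-22.  15.  53. 116.  -5.  32.  70.]
```

View pics/c6.png

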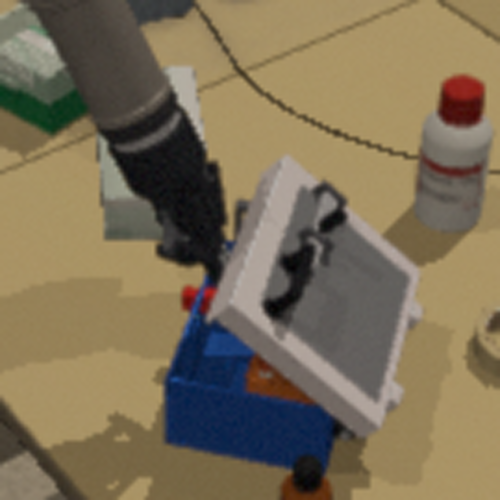

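The lid is at about 0.65 rad, with the red tab pushed aside at (190, 297). I'll keep raising it.

```bash
python3 - <<'E'
from h import *
cf=lambda:np.round(Ro.from_euler('z',-p[2]).apply(robot.current_contact_force()),1)
for th,t in ((.8,25),(.9,25),(1.0,22),(1.1,18),(1.2,14),(1.3,10),(1.4,7),(1.48,5)):
    s=robot.line_to(*push(th,t,.024),velocity=.07,f_stop=20);print(th,s,cf(),robot.current_time_s())
    if s:break
im=vision.grab_frame("side");cv2.imwrite("pics/c7.png",cv2.resize(im[105:260,216:371,::-1],(500,500),interpolation=2))
E
```

```text
0.8 False [ 0.2 -0.2  0.1] 24.9
0.9 False [0.1 0.6 0.9] 25.3167
1.0 False [ 0.1  0.5 -0.8] 25.725
1.1 False [ 0.8  0.8 -0.5] 26.1333
1.2 False [0.3 0.3 0.1] 26.5417
1.3 False [-0.2 -1.9 -0.5] 26.95
1.4 False [ 0.1  0.3 -0.8] 27.3583
1.48 False [ 0.4  0.2 -0.7] 27.7167
```

View pics/c7.png

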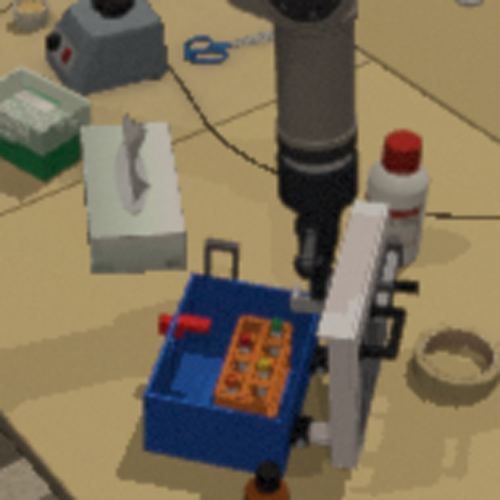

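The lid looks upright: its right face runs from (345, 330) to (345, 465). I'll retreat and check the angle by projecting the lid model.

```bash
python3 - <<'E'
from h import *
P=np.array(push(1.48,5,.024)[0]);b=W([0,0,p[2]],[[-.06,0,0]])[0]
robot.line_to((P+b).tolist(),velocity=.12)
robot.line_to((P+2*b+[0,0,.12]).tolist(),velocity=.2)
robot.pause(.3);print(robot.current_time_s(),np.round(robot.current_contact_force(),1))
im=vision.grab_frame("side")[:,:,::-1];u,v=216,105;k=600/155
g=cv2.resize(im[v:v+155,u:u+155],(600,600),interpolation=2)
for th,col in ((1.2,(0,0,255)),(1.35,(0,255,255)),(1.5,(0,255,0)),(1.65,(255,0,255))):
    L=[arc(q,th) for q in ([-.096,-.106,.057],[-.098,-.106,.094],[-.098,.106,.094],[-.096,.106,.057])]
    q=((proj("side",W(p,np.array(L)))-[u,v]+.5)*k).astype(int);cv2.polylines(g,[q],False,col,1)
cv2.imwrite("pics/c8.png",g)
E
```

```text
29.5333 [0.2 0.1 0.2]
```

View pics/c8.png

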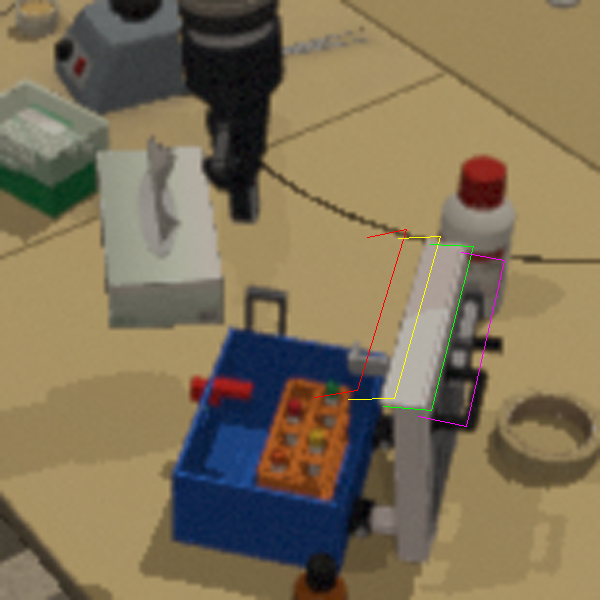

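The lid's top face lies on the green outline, (385, 405) to (472, 247), so it is at about 1.5 rad. The gripper is clear of everything, at (245, 200), and the tab is aside.

```bash
python3 -c "
from station import workorder
print(workorder.close_job())"
```

```text
the job is handed in; nothing more can be done
None
```

I handed the job in after about 30 s of the 54 s: the bolt is fully back, the catch pushed fully aside with about 10 N, the lid at about 1.5 rad and the gripper clear of everything; the hand-in call returned no verdict.

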